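Demagnetise the hanging brackets

TASK

Someone left the bench demagnetiser switched on: first turn its selector to off (the dot). Then lift every bracket off the hanging rail and stand them all upright on the demagnetiser's steel plate, and only then turn the selector to full (the three bars), leave it there for at least two seconds with the brackets standing on the plate, and turn it back to off before touching them again. Finally stand all the brackets upright inside the grey tote, leave the selector off, and leave everything else on the bench where it is.

Things in the scene. Friction and masses are not known exactly. Their poses are not given: they have to be found in the camera images.
- bracket1: yellow zinced bracket (None if absent), 110-220 g. Foot plate 50 (x) x 56 (y) x 6 mm; on it an upright tab 6 mm thick (x), 44 mm wide (y), its top 85 mm above the underside, with an eye 26 mm wide from 25 to 53 mm up; pinch it above the eye, from above, closing along x. Origin: centre of the underside, z up. Starts hanging by the eye on a peg, foot 101 mm up
- bracket2: yellow zinced bracket (None if absent), 110-220 g. Foot plate 50 (x) x 56 (y) x 6 mm; on it an upright tab 6 mm thick (x), 44 mm wide (y), its top 85 mm above the underside, with an eye 26 mm wide from 25 to 53 mm up; pinch it above the eye, from above, closing along x. Origin: centre of the underside, z up. Starts hanging by the eye on a peg, foot 101 mm up
- bracket3: yellow zinced bracket (None if absent), 110-220 g. Foot plate 50 (x) x 56 (y) x 6 mm; on it an upright tab 6 mm thick (x), 44 mm wide (y), its top 85 mm above the underside, with an eye 26 mm wide from 25 to 53 mm up; pinch it above the eye, from above, closing along x. Origin: centre of the underside, z up. Starts hanging by the eye on a peg, foot 101 mm up
- bracket4: yellow zinced bracket (None if absent), 110-220 g. Foot plate 50 (x) x 56 (y) x 6 mm; on it an upright tab 6 mm thick (x), 44 mm wide (y), its top 85 mm above the underside, with an eye 26 mm wide from 25 to 53 mm up; pinch it above the eye, from above, closing along x. Origin: centre of the underside, z up. Starts hanging by the eye on a peg, foot 101 mm up
- rail: fixed dark steel hanging rail: bar 14 mm thick, 420 mm long along its y, axis 150 mm above the bench, on a post at each end; four pegs stand out along its -x at y = -150, -50, 50, 150 mm. Origin: on the bench under the middle of the bar
- peg1 (a point): top of the peg at y = -150 mm, 45 mm out from the bar's axis, 154 mm above the bench (the other pegs are alike). Pegs are round, 8 mm thick, level for 85 mm from the bar's axis, then turned up: the end reaches 95 mm out and 9 mm above the peg's top. Raise a bracket about 14 mm (10 to 19), then draw it along the rail's -x by 60 mm or more
- demag: fixed bench demagnetiser, grey, 150 (x) x 345 mm (y), yaw varies and it may stand on the left or the right. Its -y part is low and carries the bare steel plate; its +y end (115 mm long) is a control box 100 mm high with the selector on top. Origin: on the bench; underside spans x -75..75, y -160..185 mm
- plate (a point): centre of the top face of the demagnetiser's steel plate, 45 mm above the bench; plate 140 mm along x, 220 mm along y (same axes as the demagnetiser), flat, no rim. The control box begins 115 mm from here along +y
- selector (a joint): rotary selector with three detents, rad: 0 = off (panel mark: one round dot), 0.7 = low (one bar), 1.4 = full (three bars side by side). Grows clockwise seen from above. It snaps into the nearest detent when released
- selector_grip (a point): point on the selector's axis (vertical) at the height to grip, 31 mm above the knob's underside and about 135 mm above the bench. Black knob, 44 mm across, with an upright grip bar 42 mm long, 14 mm thick, 32 mm tall (top 7 mm above this point); the bar lies along this point's x, and its white line marks the +x end, the pointer
- tote: loose open grey plastic tote, outside 160 (x) x 240 (y) x 35 mm high, walls 5 mm. Origin: centre of its underside. Yaw varies, it may stand on the left or the right, 0.7 kg
- tote_in (a point): centre of the tote's inner floor (inside 150 x 230 mm), same axes as the tote
- wrench: bystander: steel spanner 160 mm long, lying under the rail
- collar: bystander: steel collar 44 mm across, 18 mm high, on the bench before the rail
- driver: bystander: screwdriver 200 mm long with black handle
- billet: bystander: upright aluminium round, 40 mm across, 60 mm high
- block: bystander: steel block 70 x 45 x 30 mm

How it is judged (in metres and radians):
On the way, in this order (a step that is already met when the one before it is completed fails the run):
1. selector turned to off (value of joint selector below 0.15 rad), for 0.3 s.
2. all brackets stand upright on the plate, released, selector still off (value of joint selector below 0.15 rad and x of bracket1 in the frame of plate between -0.06 and 0.06 m and y of bracket1 in the frame of plate between -0.1 and 0.1 m and z of bracket1 in the frame of plate between -0.005 and 0.008 m and angle between each of bracket1, bracket2, bracket3, bracket4's own z axis and vertical below 0.15 rad and x of bracket2 in the frame of plate between -0.06 and 0.06 m and y of bracket2 in the frame of plate between -0.1 and 0.1 m and z of bracket2 in the frame of plate between -0.005 and 0.008 m and x of bracket3 in the frame of plate between -0.06 and 0.06 m and y of bracket3 in the frame of plate between -0.1 and 0.1 m and z of bracket3 in the frame of plate between -0.005 and 0.008 m and x of bracket4 in the frame of plate between -0.06 and 0.06 m and y of bracket4 in the frame of plate between -0.1 and 0.1 m and z of bracket4 in the frame of plate between -0.005 and 0.008 m and contact force between the fingers and bracket1 below 0.3 N and contact force between the fingers and bracket2 below 0.3 N and contact force between the fingers and bracket3 below 0.3 N and contact force between the fingers and bracket4 below 0.3 N), for 0.3 s.
3. selector at full with all brackets standing on the plate, for a second and a half (value of joint selector above 1.25 rad and x of bracket1 in the frame of plate between -0.06 and 0.06 m and y of bracket1 in the frame of plate between -0.1 and 0.1 m and z of bracket1 in the frame of plate between -0.005 and 0.008 m and angle between each of bracket1, bracket2, bracket3, bracket4's own z axis and vertical below 0.15 rad and x of bracket2 in the frame of plate between -0.06 and 0.06 m and y of bracket2 in the frame of plate between -0.1 and 0.1 m and z of bracket2 in the frame of plate between -0.005 and 0.008 m and x of bracket3 in the frame of plate between -0.06 and 0.06 m and y of bracket3 in the frame of plate between -0.1 and 0.1 m and z of bracket3 in the frame of plate between -0.005 and 0.008 m and x of bracket4 in the frame of plate between -0.06 and 0.06 m and y of bracket4 in the frame of plate between -0.1 and 0.1 m and z of bracket4 in the frame of plate between -0.005 and 0.008 m and contact force between the fingers and bracket1 below 0.3 N and contact force between the fingers and bracket2 below 0.3 N and contact force between the fingers and bracket3 below 0.3 N and contact force between the fingers and bracket4 below 0.3 N), for 1.5 s.
4. selector back at off, all brackets still on the plate (all of step 2), for 0.3 s.
At the end, for the whole second after the job is handed in: selector within 0.15 rad of off; every bracket that is present stands upright (tilt under 0.15 rad) with its foot on the tote's floor, origin within 65 mm (x) and 105 mm (y) of the floor's centre and no more than 10 mm above it, at rest (value of joint selector below 0.15 rad and x of bracket1 in the frame of tote_in between -0.065 and 0.065 m and y of bracket1 in the frame of tote_in between -0.105 and 0.105 m and z of bracket1 in the frame of tote_in between -0.005 and 0.01 m and angle between each of bracket1, bracket2, bracket3, bracket4's own z axis and vertical below 0.15 rad and x of bracket2 in the frame of tote_in between -0.065 and 0.065 m and y of bracket2 in the frame of tote_in between -0.105 and 0.105 m and z of bracket2 in the frame of tote_in between -0.005 and 0.01 m and x of bracket3 in the frame of tote_in between -0.065 and 0.065 m and y of bracket3 in the frame of tote_in between -0.105 and 0.105 m and z of bracket3 in the frame of tote_in between -0.005 and 0.01 m and x of bracket4 in the frame of tote_in between -0.065 and 0.065 m and y of bracket4 in the frame of tote_in between -0.105 and 0.105 m and z of bracket4 in the frame of tote_in between -0.005 and 0.01 m and linear speed of each of bracket1, bracket2, bracket3, bracket4 below 0.02 m/s); the robot touches nothing.
It fails at once if a bystander is shifted by more than 40 mm (distance of any of wrench, collar, driver, billet, block from where it was at the start of the episode above 0.04 m).
Of bracket1, bracket2, bracket3, bracket4 only 2 to 3 are there at a start; the rules pass over those that are not, and their reading is None.
At some moment in a run one of tote may be knocked a few centimetres aside while the robot is not near it.
It also fails if it takes over 210 s, if anything falls off the work surface, if the arm or the gripper's body presses on something with over 40 N, if the wrist force passes 120 N, or if a joint passes its speed limit or range.

ROBOT

A 6-joint arm with a two-finger parallel gripper is mounted at the origin on the work surface. World frame = base frame: x ahead of the robot, y to its left, z up, the work surface at z = 0. Lengths are in mm, angles in rad, forces in N, time in s.
With the tool pointing down it reaches from about 300 to 775 mm from the base axis. Payload 14.6 kg.
Tool frame: the origin (TCP) lies midway between the tips of the shut fingers; the grasp point (between the pads) lies 19 mm behind it (manip.grasp_offset is the distance from the TCP to the grasp point, in mm); z points along the fingers, y is the line along which they close (so a half turn about z gives the same grasp; the last joint's range is limited). The gripper opens to 94 mm and grips with 3 to 60 N. Pads are 16 mm wide; open, the fingers measure 119 mm over their backs; the gripper's body (75 mm by 177 mm) begins 78 mm behind the grasp point.
Start: joints at [1.15, 0.3, 1.521, -0, 1.321, -0.067], TCP at [190.553, 515.925, 205.446] pointing down, gripper open.
Joint ranges: [-3.03, 3.03], [-0.79, 2.21], [0.23, 2.52], [-1.04, 4.18], [0, 3.07], [-2.55, 2.55]. Speed limits (rad/s): [2.22, 2.22, 2.57, 3.14, 3.14, 3.14].

INTERFACE

Orientations are given as [roll, pitch, yaw] about the fixed x, y, z axes, in that order (R = Rz(yaw) Ry(pitch) Rx(roll)).
In Python, from cell import manip, viewer gives the robot as it stands. The module is installed in compiled form; this text tells all that it offers.
- The arm moves only by the tool move_arm, never from a script. Its argument "moves" is a list of rows, each a list of 4 numbers: the shift along the tool's x, y, z in m, then the turn about the tool's z in rad. A call has 1 to 12 rows; each row is the pose to reach, as a shift and turn from the pose commanded when the call began, along the tool's axes at that moment; what a row does not reach only later rows make up. A row lasts 1/10 s, in which the tool goes at most 50 mm and 8.59 degrees, less where a joint would pass 70% of its speed; a pose out of reach is approached as far as the arm can. A call with a gripper value outside its range is refused whole. "jaw" is the finger opening in m, from 0 to 0.094, set as the call begins (left out, the last holds). The fingers move at their own pace and stop on an object; "squeeze" is the grip in N (left out, the last holds). Time passes only in rows, so rows that repeat a pose let the fingers close. It gives the time, the measured TCP pose, the force, the opening and the grip force at its end, in the units of the state.
- manip.read_state(): the state, without advancing time (a new reading comes with each control period).
- viewer.camera(name): name is "side" or "top"; returns a dict with "frame" (480x640x3 uint8, blue, green, red), "z_map" (480x640 float32, mm along the optical axis (not along the pixel's ray), 0 where there is no reading), "fx", "fy", "cx", "cy" (pixels), "origin" and "orientation" of the camera in the world. Camera axes: x right, y down, z forward; pixel columns grow to the right and rows downward; lengths in mm; the calibration is good to about 2 mm. A picture is of the moment at which its call begins.
- manip.sign_off(): hands the job in; it is judged then, once.
The state is a dict: "clock": time; "joints": joint angles; "qd": joint speeds; "effort": joint torques, N m; "eef_pos": TCP position; "eef_rot": TCP orientation; "wrist_force": force on the tool from outside, world axes, zero at the start; "moment": the same for the moment, N m; "finger_gap": finger opening in mm; "finger_force": force on a finger pad.
Only numpy, scipy, OpenCV 4.12 (cv2) and the standard library are available. Lean on these libraries where they do the work, as an engineer would, in place of code of your own. Each camera call takes 0.05 s, during which the arm holds its last target. There are 200 camera calls.

## Working session

There is one attempt and no reset: what is moved stays moved. The work goes in short steps, Python scripts to look and compute and a tool call to move; the robot and the scene stay as the last step left them, time stands still between calls to the robot, and variables do not carry over. Pictures are saved under pics/ and viewed, at most 14 in all, crops included, and the job is handed in when it is done.

Besides the shell and the picture viewer there is one more tool, called after "Call:" in YAML: its name, and indented under it one key for each argument. move_arm: Moves the arm, as the interface text tells. Its arguments: {"type":"object","properties":{"moves":{"type":"array"},"jaw":{"type":"number"},"squeeze":{"type":"number"}},"required":["moves"]}

```bash
mkdir -p pics
cat > h.py <<'E'
import numpy as np, cv2
from scipy.spatial.transform import Rotation as R
from cell import manip, viewer
def cam(n):
    c=viewer.camera(n); o=np.array(c["orientation"],float)
    M=o if o.shape==(3,3) else R.from_euler('xyz',o).as_matrix() if o.size==3 else None
    z=c["z_map"].astype(float); v,u=np.mgrid[0:480,0:640]
    P=np.stack([(u-c["cx"])/c["fx"]*z,(v-c["cy"])/c["fy"]*z,z],-1)@M.T+np.array(c["origin"])
    P[z==0]=np.nan
    return c,P
E
python3 - <<'E'
from h import *
for n in ("top","side"):
    c,P=cam(n); print(n,c["origin"],c["orientation"],c["fx"],c["cx"],c["cy"])
    cv2.imwrite(f"pics/{n}0.png",c["frame"]); np.save(f"{n}0.npy",P)
s=manip.read_state();print(s)
E
```

```text
top [ 172.03053537   18.25598185 1776.74813339] [-2.92467053e+00 -2.30208786e-03 -1.51912636e+00] 604.727778967609 321.24387845708503 241.27050338553468
side [ -94.24119448 -771.38346798  929.44755489] [-2.24637168 -0.01457546 -0.68450601] 552.5818335227248 320.67515223522554 245.78431138749912
{'clock': 0.1, 'joints': array([ 1.15041361e+00,  3.00423357e-01,  1.52151924e+00, -2.33894776e-05,
        1.32072755e+00, -6.66186029e-02]), 'qd': array([ 0.00054249, -0.00137685, -0.00267806,  0.0010455 , -0.00085856,
        0.00140264]), 'effort': array([ 1.89027873e-03, -5.32638967e+01, -3.53287768e+01,  7.09854439e-02,
        2.34634423e-02, -8.92676712e-05]), 'eef_pos': array([190.4554193 , 515.71129091, 204.93868808]), 'eef_rot': array([-3.14051605e+00, -4.91219501e-05,  2.78783432e+00]), 'wrist_force': array([ 0.13733824,  0.60649786, -0.64507725]), 'moment': array([-0.01434525, -0.03991361,  0.00979719]), 'finger_force': 0.0, 'finger_gap': 94.10792506020812}
```

View pics/top0.png

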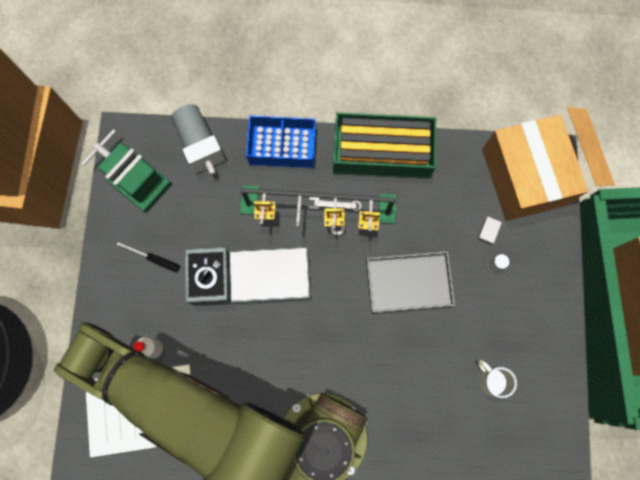

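View pics/side0.png

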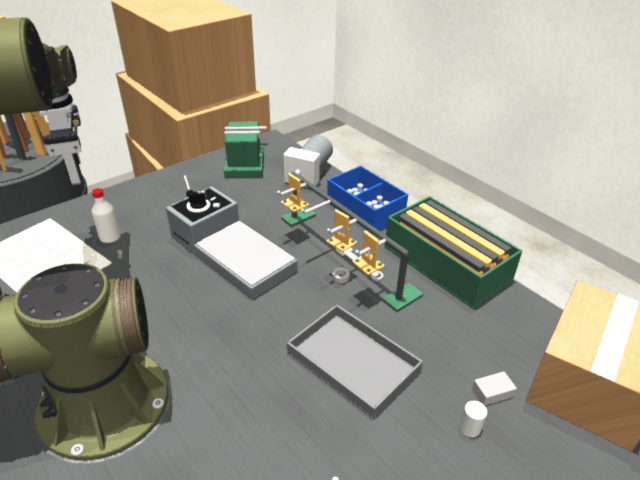

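The top view shows three brackets at about (264,211), (334,217) and (369,220), with an empty peg at (299,210). The demagnetiser's plate is at about (270,275), its selector at (206,278), and the tote at (410,282). The side view agrees. Next I'll measure.

```bash
cat > m.py <<'E'
from h import *
def rect(P,m,name):
    n,l,st,ce=cv2.connectedComponentsWithStats(m.astype(np.uint8)); i=1+st[1:,4].argmax(); q=P[l==i]
    (x,y),(w,h),a=cv2.minAreaRect(q[:,:2].astype(np.float32)); b=cv2.boxPoints(((x,y),(w,h),a))
    e=b[1]-b[0]; f=b[2]-b[1]; L=e if np.hypot(*e)>np.hypot(*f) else f
    print(name,"ctr",np.round([x,y],1),"size",np.round(sorted([w,h]),1),"long axis deg",round(np.degrees(np.arctan2(L[1],L[0]))%180,2),"z",np.round(np.median(q[:,2]),1),len(q)); return q
E
python3 - <<'E'
from m import *
c,_=cam("top"); P=np.load("top0.npy"); f=c["frame"].astype(int); v,u=np.mgrid[0:480,0:640]; Z=P[...,2]
box=lambda a,b,d,e:(u>=a)&(u<=b)&(v>=d)&(v<=e)
rect(P,box(220,320,240,310)&(abs(Z-45)<8)&(f.min(2)>150),"plate")
rect(P,box(180,235,240,310)&(abs(Z-100)<10),"ctrlbox")
rect(P,box(360,460,245,320)&(Z>10)&(Z<50),"tote rim")
rect(P,box(360,460,245,320)&(Z>0)&(Z<15)&(f.min(2)>100),"tote floor")
k=P[box(185,230,245,300)&(Z>112)];print("knob",k[:,:].mean(0),k[:,2].max(),len(k))
k=rect(P,box(185,230,245,300)&(Z>127),"bar")
rail=box(235,405,180,245)
q=P[rail&(Z>135)&(Z<175)&(f.max(2)<90)];print("rail-dark",len(q))
yl=(f[...,2]>150)&(f[...,0]<110)&(f[...,2]-f[...,0]>80)&rail
n,l,st,ce=cv2.connectedComponentsWithStats(yl.astype(np.uint8))
for i in range(1,n):
    if st[i,4]>15:
        for lo,hi in((95,125),(165,200)):
            q=P[(l==i)&(Z>lo)&(Z<hi)]
            if len(q): print("yel",ce[i].round(),st[i,4],lo,q.min(0).round(1),q.max(0).round(1),q.mean(0).round(1),len(q))
im=c["frame"]
cv2.imwrite("pics/a.png",np.vstack([cv2.resize(im[170:250,230:410],None,fx=4,fy=4,interpolation=2)[:, :720],cv2.resize(im[240:310,180:325],None,fx=4,fy=4,interpolation=2)[:, :580] if 0 else cv2.copyMakeBorder(cv2.resize(im[243:308,180:235],None,fx=4,fy=4,interpolation=2),0,0,0,500,0)]))
d,S=cam("side"); g=d["frame"]; cv2.imwrite("pics/b.png",np.hstack([cv2.resize(g[160:280,160:270],None,fx=3.4,fy=3.4,interpolation=2),cv2.resize(g[160:280,270:400],None,fx=3.4,fy=3.4,interpolation=2)])[:600,:800])
E
```

```text
plate ctr [449.9 180.6] size [146.7 225.3] long axis deg 96.34 z 44.9 3570
ctrlbox ctr [430.3 351. ] size [115.9 150.8] long axis deg 5.99 z 100.6 1962
tote rim ctr [ 452.5 -230.5] size [166.1 241.8] long axis deg 97.8 z 31.3 795
tote floor ctr [ 452.3 -232.6] size [149.3 229.2] long axis deg 97.53 z 5.7 3293
knob [418.32653738 348.7801978  130.7107652 ] 150.16403232607058 163
bar ctr [420.  349.6] size [15.1 41.9] long axis deg 147.23 z 140.9 92
rail-dark 293
yel [262. 202.] 52 165 [618.  178.1 172.1] [624.8 221.9 195.7] [621.8 199.  184.2] 42
yel [270. 212.] 122 95 [597.4 171.9  98.3] [648.3 201.7 123.4] [616.7 185.  107.8] 112
yel [257. 213.] 48 95 [597.2 211.9  98.8] [628.3 228.5 120.4] [611.4 220.7 107.8] 46
yel [334. 217.] 269 95 [587.3 -28.7  96.2] [636.3  27.5 124.4] [605.6  -2.4 108.8] 178
yel [334. 217.] 269 165 [608.3 -17.1 168.4] [615.4  24.4 191.4] [612.    4.4 182.9] 46
yel [365. 219.] 179 95 [582.7 -96.   97.1] [631.8 -70.8 122.8] [602.4 -81.8 108.1] 104
yel [365. 219.] 179 165 [ 602.9 -120.3  174.2] [612.1 -79.2 196.9] [ 607.2 -100.3  184.2] 42
yel [375. 224.] 68 95 [ 582.6 -126.    98.4] [ 613.  -106.6  122.5] [ 596.7 -116.6  108.1] 62
```

View pics/a.png

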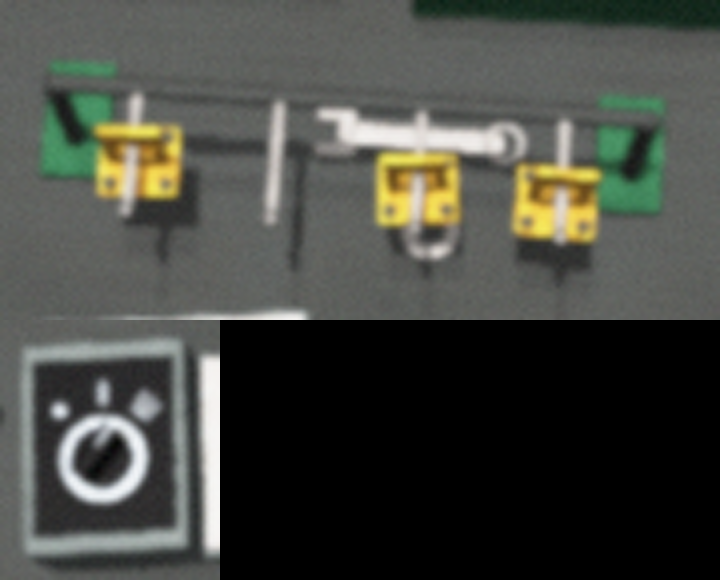

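View pics/b.png

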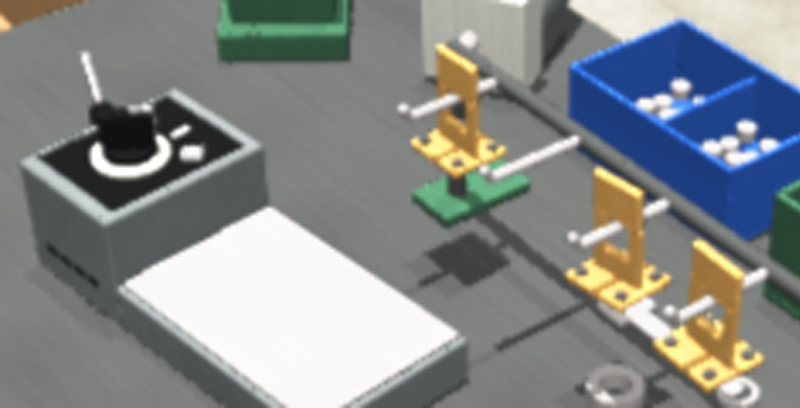

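The crops show brackets on pegs 4, 2 and 1, with peg 3 empty. The bar axis of -33° world equals -39° in the demagnetiser frame, which is the three-bars mark. The marks on the panel crop are the dot at (60,410), low at (102,390) and full at (147,405). So the selector is at full and must turn 1.4 rad anticlockwise. I'll refine the knob and rail measurements and plan the first move.

```bash
cat > go.py <<'E'
from h import *
def plan(*wps):
    """wps: (x,y,z mm, yaw deg) -> shift (m) and turn in tool axes from the present pose"""
    s=manip.read_state(); p=np.array(s["eef_pos"]); M=R.from_euler('xyz',s["eef_rot"]).as_matrix()
    y0=np.arctan2(M[1,0],M[0,0]); print("t",round(s["clock"],2),"at",p.round(1),"yaw",round(np.degrees(y0),1),"gap",round(s["finger_gap"],1))
    last=p; T=np.array([[np.cos(y0),np.sin(y0),0],[np.sin(y0),-np.cos(y0),0],[0,0,-1]])
    q1,ly=np.degrees(s["joints"][0]),0
    for w in wps:
        d=T.T@(np.array(w[:3],float)-p)/1000; t=-(np.radians(w[3])-y0); t=(t+np.pi)%(2*np.pi)-np.pi
        yaw=np.degrees(y0-t); print(w,"->",d.round(4),round(t,3),"len",round(np.linalg.norm(np.array(w[:3])-last)),"rows rot",round(abs(t-ly)/.15,1),"q6",round(np.degrees(np.arctan2(w[1],w[0]))+90-yaw,0)); last=np.array(w[:3],float); ly=t
E
python3 - <<'E'
from m import *; from go import plan
P=np.load("top0.npy"); c=cv2.imread("pics/top0.png").astype(int); v,u=np.mgrid[0:480,0:640]; Z=P[...,2]
box=lambda a,b,d,e:(u>=a)&(u<=b)&(v>=d)&(v<=e)
for lo in(136,139,140):rect(P,box(185,230,245,300)&(Z>lo)&(Z<146),"bar%d"%lo)
m=box(190,225,255,300)&(c.min(2)>150)&(Z<118)
print("ring z",np.median(Z[m]));rect(P,m,"ring")
m=box(242,400,180,212)&(Z>142)&(Z<162); q=P[m].astype(np.float32)
l=cv2.fitLine(q[:,:2],cv2.DIST_HUBER,0,.01,.01).ravel(); print("bar line",l,"ang",np.degrees(np.arctan2(l[1],l[0])),"y range",q[:,1].min(),q[:,1].max(),len(q))
# empty peg
m=box(293,304,192,226)&(Z>142)&(Z<170); q=P[m].astype(np.float32); l=cv2.fitLine(q[:,:2],cv2.DIST_HUBER,0,.01,.01).ravel(); print("peg3",l,q.min(0),q.max(0),len(q))
S=np.load("side0.npy"); g=cv2.imread("pics/side0.png").astype(int)
m=(S[...,2]>177)&(S[...,2]<192)&(S[...,0]>560)&(S[...,0]<660)&(g[...,2]-g[...,0]>50)
n,lab,st,ce=cv2.connectedComponentsWithStats(m.astype(np.uint8))
for i in range(1,n):
    if st[i,4]>8: print("side tab",ce[i].round(),S[lab==i].mean(0).round(1),S[lab==i].max(0).round(1),S[lab==i].min(0).round(1))
plan((419.5,349.6,205,147.2),(419.5,349.6,116,147.2))
E
```

```text
bar136 ctr [419.5 349.8] size [15.  39.9] long axis deg 146.59 z 140.8 60
bar139 ctr [420.2 349.8] size [14.1 38.9] long axis deg 146.61 z 141.9 47
bar140 ctr [420.9 349.4] size [14.1 37.2] long axis deg 146.61 z 142.9 39
ring z 102.14818955376177
ring ctr [421. 352.] size [60.6 60.7] long axis deg 91.02 z 103.7 196
bar line [9.7164335e-03 9.9995279e-01 6.5856854e+02 4.9540520e+01] ang 89.443275 y range -166.79071 263.25485 884
peg3 [9.9993998e-01 1.0955253e-02 6.2184088e+02 1.0103342e+02] [569.47516   87.847115 144.85516 ] [667.0844  119.33745 164.72241] 142
side tab [294. 178.] [623.4 199.4 183.9] [629.5 223.5 188.4] [618.7 174.1 177.8]
side tab [342. 215.] [613.8   2.  183.3] [620.3  25.9 189.8] [610.6 -18.2 177.3]
side tab [371. 237.] [ 608.4 -102.6  183.6] [614.2 -79.3 189.2] [ 603.9 -124.4  177.3]
t 0.2 at [190.5 515.8 205.1] yaw 159.7 gap 93.9
(419.5, 349.6, 205, 147.2) -> [-2.724e-01 -7.660e-02  1.000e-04] 0.219 len 283 rows rot 1.5 q6 -17.0
(419.5, 349.6, 116, 147.2) -> [-0.2724 -0.0766  0.0891] 0.219 len 89 rows rot 0.0 q6 -17.0
```

Call:
move_arm:
  moves:
    - [-0.04,-0.011,0,0.03]
    - [-0.08,-0.022,0,0.07]
    - [-0.12,-0.034,0,0.1]
    - [-0.16,-0.045,0,0.14]
    - [-0.2,-0.056,0,0.17]
    - [-0.24,-0.067,0,0.2]
    - [-0.2727,-0.0761,0,0.225]
    - [-0.2727,-0.0761,0,0.225]
    - [-0.2727,-0.0761,0.04,0.225]
    - [-0.2727,-0.0761,0.075,0.225]
    - [-0.2727,-0.0761,0.089,0.225]
    - [-0.2727,-0.0761,0.089,0.225]
  jaw: 0.05

```text
clock: 1.4
eef_pos: [419.1, 349.9, 115.1]
eef_rot: [-3.139, -0.001, 2.563]
wrist_force: [-0.5, 0.9, 0.2]
finger_gap: 50.2
finger_force: 0.0
```

Call:
move_arm:
  moves:
    - [0,0,0,0]
    - [0,0,0,0]
    - [0,0,0,0]
    - [0,0,0,0]
    - [0,0,0,0]
    - [0,0,0,0]
  jaw: 0.0
  squeeze: 20

```text
clock: 2.0
eef_pos: [420.7, 350.9, 117.1]
eef_rot: [3.139, 0.001, 2.563]
wrist_force: [5.1, 4.9, -0.7]
finger_gap: 13.9
finger_force: 20.0
```

Call:
move_arm:
  moves:
    - [0,0,0,-0.13]
    - [0,0,0,-0.26]
    - [0,0,0,-0.39]
    - [0,0,0,-0.52]
    - [0,0,0,-0.65]
    - [0,0,0,-0.78]
    - [0,0,0,-0.91]
    - [0,0,0,-1.04]
    - [0,0,0,-1.17]
    - [0,0,0,-1.3]
    - [0,0,0,-1.4]
    - [0,0,0,-1.4]

```text
clock: 3.2
eef_pos: [420.9, 349.5, 117.1]
eef_rot: [-3.14, 0.001, -2.317]
wrist_force: [4.0, -4.7, 3.6]
finger_gap: 13.7
finger_force: 20.0
```

Call:
move_arm:
  moves:
    - [0,0,0,0]
    - [0,0,0,0]
    - [0,0,0,0]
    - [0,0,-0.04,0]
    - [0,0,-0.08,0]
    - [0,0,-0.11,0]
    - [0,0,-0.11,0]
  jaw: 0.05

```text
clock: 3.9
eef_pos: [421.0, 351.0, 230.7]
eef_rot: [-3.14, 0.007, -2.32]
wrist_force: [0.6, 1.2, -1.1]
finger_gap: 50.1
finger_force: 0.0
```

Run:
```python
from m import *; from go import plan
c,P=cam("side"); Z=P[...,2]
v,u=np.mgrid[0:480,0:640]
q=(Z>136)&(Z<147)&(abs(P[...,0]-420)<35)&(abs(P[...,1]-350)<35); rect(P,q,"bar side")
im=c["frame"]; cv2.imwrite("pics/c.png",cv2.resize(im[150:260,150:270],None,fx=4,fy=4))
# rail bar
q=(Z>147)&(Z<160)&(P[...,0]>648)&(P[...,0]<700)&(abs(P[...,1]-40)<230); p=P[q].astype(np.float32); l=cv2.fitLine(p[:,:2],cv2.DIST_HUBER,0,.01,.01).ravel(); print("rail",l,np.degrees(np.arctan2(l[1],l[0])),p.min(0),p.max(0),len(p))
a=np.radians(-2.8)
plan((613,4,250,87.2),(613,4,160,87.2))
```

```text
bar side ctr [422.8 350.7] size [14.7 45.7] long axis deg 42.82 z 142.5 66
rail [1.3989306e-02 9.9990213e-01 6.5957269e+02 2.3489395e+01] 89.19844 [ 648.4088  -167.58487  147.02028] [673.0434  264.9089  159.99628] 792
t 3.95 at [420.4 350.5 228. ] yaw -132.9 gap 50.0
(613, 4, 250, 87.2) -> [ 0.1224 -0.3771 -0.022 ] 2.441 len 397 rows rot 16.3 q6 363.0
(613, 4, 160, 87.2) -> [ 0.1224 -0.3771  0.068 ] 2.441 len 90 rows rot 0.0 q6 363.0
```

View pics/c.png

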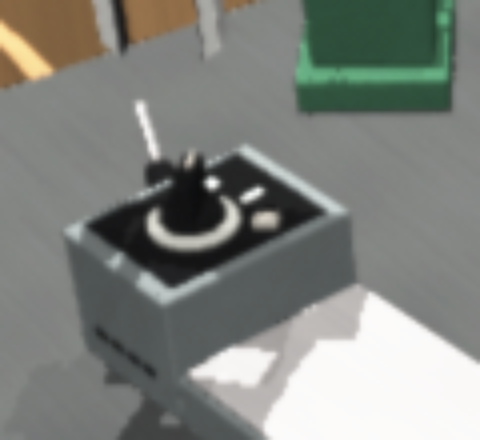

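The picture shows the bar pointing at the dot (212,183). It measures 43° world, 37° in the demagnetiser frame, so the selector is off. Now the first bracket, at y = 199.

Run:
```python
from go import plan
plan((622.5,199.3,240,89.3),(622.5,199.3,161,89.3))
```

```text
t 3.95 at [420.4 350.5 228. ] yaw -132.9 gap 50.0
(622.5, 199.3, 240, 89.3) -> [-0.027 -0.251 -0.012] 2.404 len 253 rows rot 16.0 q6 378.0
(622.5, 199.3, 161, 89.3) -> [-0.027 -0.251  0.067] 2.404 len 79 rows rot 0.0 q6 378.0
```

Call:
move_arm:
  moves:
    - [-0.002,-0.02,-0.012,0.14]
    - [-0.004,-0.04,-0.012,0.28]
    - [-0.006,-0.06,-0.012,0.42]
    - [-0.009,-0.08,-0.012,0.56]
    - [-0.011,-0.1,-0.012,0.7]
    - [-0.013,-0.12,-0.012,0.84]
    - [-0.015,-0.14,-0.012,0.98]
    - [-0.017,-0.16,-0.012,1.12]
    - [-0.02,-0.18,-0.012,1.26]
    - [-0.022,-0.2,-0.012,1.4]
    - [-0.024,-0.22,-0.012,1.54]
    - [-0.027,-0.251,-0.012,1.68]

```text
clock: 5.15
eef_pos: [622.0, 198.9, 236.8]
eef_rot: [-3.14, -0.001, 2.278]
wrist_force: [0.3, 0.5, 1.1]
finger_gap: 49.7
finger_force: 0.0
```

Call:
move_arm:
  moves:
    - [0,0,0,0.14]
    - [0,0,0,0.28]
    - [0,0,0,0.42]
    - [0,0,0,0.56]
    - [0,0,0,0.7]
    - [0,0,0,0.724]
    - [0,0,0,0.724]
    - [0,0,0,0.724]

```text
clock: 5.95
eef_pos: [622.0, 198.8, 237.9]
eef_rot: [-3.141, 0.0, 1.562]
wrist_force: [-0.3, 1.1, 0.1]
finger_gap: 49.6
finger_force: 0.0
```

Run:
```python
from go import plan
plan((622.5,199.3,161,89.3))
```

```text
t 5.95 at [622.  198.8 237.9] yaw 89.5 gap 49.6
(622.5, 199.3, 161, 89.3) -> [0.0005 0.0005 0.0769] 0.003 len 77 rows rot 0.0 q6 18.0
```

Call:
move_arm:
  moves:
    - [0.0005,0.0005,0.03,0]
    - [0.0005,0.0005,0.06,0]
    - [0.0005,0.0005,0.077,0]
    - [0.0005,0.0005,0.077,0]
    - [0.0005,0.0005,0.077,0]

```text
clock: 6.45
eef_pos: [622.8, 199.4, 162.1]
eef_rot: [3.141, -0.0, 1.56]
wrist_force: [0.1, -0.4, 1.0]
finger_gap: 49.8
finger_force: 0.0
```

Call:
move_arm:
  moves:
    - [0,0,0,0]
    - [0,0,0,0]
    - [0,0,0,0]
    - [0,0,0,0]
    - [0,0,0,0]
    - [0,0,0,0]
  jaw: 0.0
  squeeze: 25

```text
clock: 7.05
eef_pos: [622.7, 199.3, 161.6]
eef_rot: [3.141, -0.0, 1.559]
wrist_force: [-8.5, -0.5, 2.8]
finger_gap: 5.7
finger_force: 25.3
```

Call:
move_arm:
  moves:
    - [0,0,-0.007,0]
    - [0,0,-0.014,0]
    - [0,0,-0.014,0]
    - [0,-0.015,-0.014,0]
    - [0,-0.035,-0.014,0]
    - [0,-0.055,-0.014,0]
    - [0,-0.075,-0.014,0]
    - [0,-0.09,-0.014,0]
    - [0,-0.09,-0.014,0]
    - [0,-0.09,-0.04,0]
    - [0,-0.09,-0.065,0]
    - [0,-0.09,-0.065,0]

```text
clock: 8.25
eef_pos: [534.3, 200.7, 229.7]
eef_rot: [3.136, -0.002, 1.559]
wrist_force: [0.6, 0.1, -1.7]
finger_gap: 5.9
finger_force: 25.0
```

Run:
```python
from go import plan
plan((442,250,226,96.2),(442,250,107.5,96.2))
```

```text
t 8.25 at [534.3 200.7 229.7] yaw 89.3 gap 5.9
(442, 250, 226, 96.2) -> [ 0.0482 -0.0929  0.0037] -0.12 len 105 rows rot 0.8 q6 23.0
(442, 250, 107.5, 96.2) -> [ 0.0482 -0.0929  0.1222] -0.12 len 118 rows rot 0.0 q6 23.0
```

Call:
move_arm:
  moves:
    - [0.012,-0.023,0,-0.03]
    - [0.024,-0.046,0,-0.06]
    - [0.036,-0.07,0,-0.09]
    - [0.0482,-0.0929,0,-0.12]
    - [0.0482,-0.0929,0.03,-0.12]
    - [0.0482,-0.0929,0.06,-0.12]
    - [0.0482,-0.0929,0.09,-0.12]
    - [0.0482,-0.0929,0.1,-0.12]
    - [0.0482,-0.0929,0.1,-0.12]
    - [0.0482,-0.0929,0.1,-0.12]

```text
clock: 9.25
eef_pos: [440.9, 249.9, 127.3]
eef_rot: [3.141, -0.0, 1.679]
wrist_force: [0.7, 0.4, -1.0]
finger_gap: 5.7
finger_force: 25.0
```

Run:
```python
from go import plan
plan((442,250,106.2,96.2))
```

```text
t 9.25 at [440.9 249.9 127.3] yaw 96.2 gap 5.7
(442, 250, 106.2, 96.2) -> [0.     0.0011 0.0211] -0.0 len 21 rows rot 0.0 q6 23.0
```

Call:
move_arm:
  moves:
    - [0,0,0.007,0]
    - [0,0,0.014,0]
    - [0,0,0.018,0]
    - [0,0,0.0205,0]
    - [0,0,0.0205,0]
    - [0,0,0.0205,0]

```text
clock: 9.85
eef_pos: [440.4, 249.7, 106.0]
eef_rot: [3.141, -0.0, 1.679]
wrist_force: [0.7, -0.5, -1.3]
finger_gap: 5.8
finger_force: 25.0
```

Call:
move_arm:
  moves:
    - [0,0,0.0005,0]
    - [0,0,0.001,0]
    - [0,0,0.001,0]
    - [0,0,0.001,0]

```text
clock: 10.25
eef_pos: [440.5, 249.7, 105.8]
eef_rot: [3.141, -0.0, 1.679]
wrist_force: [-2.6, -2.2, 9.4]
finger_gap: 5.8
finger_force: 25.0
```

Call:
move_arm:
  moves:
    - [0,0,-0.0005,0]
    - [0,0,-0.0005,0]
    - [0,0,-0.0005,0]
    - [0,0,-0.0005,0]
    - [0,0,-0.04,0]
    - [0,0,-0.08,0]
    - [0,0,-0.12,0]
    - [0,0,-0.135,0]
    - [0,0,-0.135,0]
    - [0,0,-0.135,0]
  jaw: 0.04

```text
clock: 11.25
eef_pos: [440.1, 249.6, 238.9]
eef_rot: [-3.141, 0.0, 1.679]
wrist_force: [-0.1, -0.4, -0.2]
finger_gap: 40.3
finger_force: 0.0
```

```bash
cat > tabs.py <<'E'
from m import *
def tabs(zl,zh,x0,x1,y0,y1,cams=("side","top"),name=None):
    for n in cams:
        c,P=cam(n); g=c["frame"].astype(int); Z=P[...,2]
        m=(Z>zl)&(Z<zh)&(P[...,0]>x0)&(P[...,0]<x1)&(P[...,1]>y0)&(P[...,1]<y1)&(g[...,2]-g[...,0]>50)
        k,lab,st,ce=cv2.connectedComponentsWithStats(m.astype(np.uint8))
        for i in range(1,k):
            if st[i,4]>8:
                q=P[lab==i]; (x,y),(w,h),a=cv2.minAreaRect(q[:,:2].astype(np.float32)); d=cv2.fitLine(q[:,:2].astype(np.float32),2,0,.01,.01).ravel()
                print(n,ce[i].round(),"mean",q.mean(0).round(1),"rect",round(x,1),round(y,1),"wh",sorted([round(w),round(h)]),"maxz",q[:,2].max().round(1),"yaw",round(np.degrees(np.arctan2(d[1],d[0]))%180,1))
        if name: cv2.imwrite(f"pics/{name}_{n}.png",c["frame"])
E
python3 - <<'E'
from tabs import *; from go import plan
tabs(110,140,350,540,50,290)
tabs(175,195,580,650,-150,60,("side",))
plan((613,2.5,240,89.3),(613,2.5,161,89.3))
E
```

```text
side [224. 215.] mean [439.5 247.7 122.8] rect 439.6 248.8 wh [9, 48] maxz 133.6 yaw 97.2
side [342. 215.] mean [613.6   1.4 183.1] rect 614.6 3.2 wh [10, 46] maxz 192.1 yaw 91.9
side [371. 238.] mean [ 608.3 -102.   182.6] rect 608.7 -102.0 wh [11, 46] maxz 190.6 yaw 88.3
t 11.4 at [439.9 249.5 238.5] yaw 96.2 gap 40.1
(613, 2.5, 240, 89.3) -> [-0.2642  0.1454 -0.0015] 0.12 len 302 rows rot 0.8 q6 1.0
(613, 2.5, 161, 89.3) -> [-0.2642  0.1454  0.0775] 0.12 len 79 rows rot 0.0 q6 1.0
```

Call:
move_arm:
  moves:
    - [-0.04,0.022,0,0.02]
    - [-0.08,0.044,0,0.04]
    - [-0.12,0.066,0,0.06]
    - [-0.16,0.088,0,0.08]
    - [-0.2,0.11,0,0.1]
    - [-0.24,0.132,0,0.12]
    - [-0.2642,0.1456,0,0.12]
    - [-0.2642,0.1456,0,0.12]
    - [-0.2642,0.1456,0.03,0.12]
    - [-0.2642,0.1456,0.06,0.12]
    - [-0.2642,0.1456,0.077,0.12]
    - [-0.2642,0.1456,0.077,0.12]

```text
clock: 12.6
eef_pos: [612.0, 3.4, 159.7]
eef_rot: [-3.136, -0.0, 1.559]
wrist_force: [-0.2, -0.0, -0.5]
finger_gap: 39.8
finger_force: 0.0
```

Call:
move_arm:
  moves:
    - [0,0,0,0]
    - [0,0,0,0]
    - [0,0,0,0]
    - [0,0,0,0]
    - [0,0,0,0]
    - [0,0,0,0]
  jaw: 0.0

```text
clock: 13.2
eef_pos: [613.8, 2.7, 163.5]
eef_rot: [3.141, 0.0, 1.559]
wrist_force: [0.0, -0.1, 2.7]
finger_gap: 6.0
finger_force: 25.0
```

Call:
move_arm:
  moves:
    - [0,0,-0.007,0]
    - [0,0,-0.014,0]
    - [0,0,-0.014,0]
    - [0,-0.015,-0.014,0]
    - [0,-0.035,-0.014,0]
    - [0,-0.055,-0.014,0]
    - [0,-0.075,-0.014,0]
    - [0,-0.09,-0.014,0]
    - [0,-0.09,-0.014,0]
    - [0,-0.09,-0.04,0]
    - [0,-0.09,-0.065,0]
    - [0,-0.09,-0.065,0]

```text
clock: 14.4
eef_pos: [525.3, 3.7, 231.0]
eef_rot: [3.136, 0.0, 1.559]
wrist_force: [0.3, 0.1, -0.9]
finger_gap: 5.9
finger_force: 25.0
```

Run:
```python
from go import plan
plan((449.5,180,226,96.2),(449.5,180,107.5,96.2))
```

```text
t 14.4 at [525.3   3.7 231. ] yaw 89.3 gap 5.9
(449.5, 180, 226, 96.2) -> [ 0.1754 -0.0779  0.005 ] -0.12 len 192 rows rot 0.8 q6 16.0
(449.5, 180, 107.5, 96.2) -> [ 0.1754 -0.0779  0.1235] -0.12 len 118 rows rot 0.0 q6 16.0
```

Call:
move_arm:
  moves:
    - [0.03,-0.013,0,-0.02]
    - [0.06,-0.026,0,-0.04]
    - [0.09,-0.04,0,-0.06]
    - [0.12,-0.053,0,-0.08]
    - [0.15,-0.067,0,-0.1]
    - [0.1754,-0.0779,0,-0.12]
    - [0.1754,-0.0779,0.03,-0.12]
    - [0.1754,-0.0779,0.06,-0.12]
    - [0.1754,-0.0779,0.09,-0.12]
    - [0.1754,-0.0779,0.105,-0.12]
    - [0.1754,-0.0779,0.105,-0.12]
    - [0.1754,-0.0779,0.105,-0.12]

```text
clock: 15.6
eef_pos: [448.0, 180.2, 122.9]
eef_rot: [-3.141, 0.0, 1.679]
wrist_force: [0.1, 0.6, -2.1]
finger_gap: 5.7
finger_force: 25.0
```

Call:
move_arm:
  moves:
    - [0,0,0.006,0]
    - [0,0,0.01,0]
    - [0,0,0.013,0]
    - [0,0,0.014,0]
    - [0,0,0.014,0]
    - [0,0,0.014,0]

```text
clock: 16.2
eef_pos: [447.8, 180.2, 109.1]
eef_rot: [3.141, -0.0, 1.679]
wrist_force: [-0.7, -1.1, 1.1]
finger_gap: 5.9
finger_force: 25.0
```

Call:
move_arm:
  moves:
    - [0,0,0.001,0]
    - [0,0,0.0015,0]
    - [0,0,0.0015,0]
    - [0,0,0.0015,0]

```text
clock: 16.6
eef_pos: [448.2, 180.0, 108.9]
eef_rot: [3.14, 0.0, 1.679]
wrist_force: [-5.6, -4.7, 16.3]
finger_gap: 5.8
finger_force: 25.0
```

Call:
move_arm:
  moves:
    - [0,0,-0.001,0]
    - [0,0,-0.001,0]
    - [0,0,-0.001,0]
    - [0,0,-0.001,0]
    - [0,0,-0.04,0]
    - [0,0,-0.08,0]
    - [0,0,-0.12,0]
    - [0,0,-0.13,0]
    - [0,0,-0.13,0]
    - [0,0,-0.13,0]
  jaw: 0.04

```text
clock: 17.6
eef_pos: [447.3, 180.0, 236.0]
eef_rot: [-3.14, 0.0, 1.679]
wrist_force: [-0.1, -0.0, 0.0]
finger_gap: 39.7
finger_force: 0.0
```

Run:
```python
from tabs import *; from go import plan
tabs(110,140,350,540,50,290,("side",))
tabs(175,195,580,650,-150,60,("side",))
plan((608.2,-101.5,240,89.3),(608.2,-101.5,161,89.3))
```

```text
side [224. 214.] mean [439.2 247.8 123.5] rect 439.8 249.7 wh [9, 45] maxz 134.3 yaw 97.5
side [242. 227.] mean [447.5 175.1 123.3] rect 447.7 177.1 wh [10, 49] maxz 135.1 yaw 95.9
side [371. 238.] mean [ 608.4 -102.4  183. ] rect 608.4 -101.0 wh [9, 46] maxz 189.7 yaw 88.8
t 17.7 at [447.3 180.  235.8] yaw 96.2 gap 39.8
(608.2, -101.5, 240, 89.3) -> [-0.2972  0.1297 -0.0042] 0.12 len 324 rows rot 0.8 q6 -9.0
(608.2, -101.5, 161, 89.3) -> [-0.2972  0.1297  0.0748] 0.12 len 79 rows rot 0.0 q6 -9.0
```

Call:
move_arm:
  moves:
    - [-0.045,0.02,0,0.02]
    - [-0.09,0.04,0,0.04]
    - [-0.135,0.059,0,0.06]
    - [-0.18,0.079,0,0.08]
    - [-0.225,0.098,0,0.1]
    - [-0.27,0.118,0,0.12]
    - [-0.2972,0.13,0,0.12]
    - [-0.2972,0.13,0,0.12]
    - [-0.2972,0.13,0.03,0.12]
    - [-0.2972,0.13,0.06,0.12]
    - [-0.2972,0.13,0.0735,0.12]
    - [-0.2972,0.13,0.0735,0.12]

```text
clock: 18.9
eef_pos: [608.0, -100.6, 161.8]
eef_rot: [-3.138, -0.001, 1.559]
wrist_force: [0.0, 0.6, 0.4]
finger_gap: 40.4
finger_force: 0.0
```

Call:
move_arm:
  moves:
    - [0,0,0,0]
    - [0,0,0,0]
    - [0,0,0,0]
    - [0,0,0,0]
    - [0,0,0,0]
    - [0,0,0,0]
  jaw: 0.0

```text
clock: 19.5
eef_pos: [609.2, -101.4, 164.4]
eef_rot: [3.141, 0.0, 1.559]
wrist_force: [0.1, -0.2, 3.6]
finger_gap: 5.8
finger_force: 25.0
```

Call:
move_arm:
  moves:
    - [0,0,-0.007,0]
    - [0,0,-0.014,0]
    - [0,0,-0.014,0]
    - [0,-0.015,-0.014,0]
    - [0,-0.035,-0.014,0]
    - [0,-0.055,-0.014,0]
    - [0,-0.075,-0.014,0]
    - [0,-0.09,-0.014,0]
    - [0,-0.09,-0.014,0]
    - [0,-0.09,-0.04,0]
    - [0,-0.09,-0.065,0]
    - [0,-0.09,-0.065,0]

```text
clock: 20.7
eef_pos: [520.7, -100.5, 232.0]
eef_rot: [3.136, 0.001, 1.559]
wrist_force: [-0.2, -0.1, -1.6]
finger_gap: 5.8
finger_force: 25.0
```

Run:
```python
from go import plan
plan((456.5,110,226,96.2),(456.5,110,107.5,96.2))
```

```text
t 20.7 at [ 520.7 -100.5  232. ] yaw 89.3 gap 5.8
(456.5, 110, 226, 96.2) -> [ 0.2098 -0.0667  0.006 ] -0.12 len 220 rows rot 0.8 q6 7.0
(456.5, 110, 107.5, 96.2) -> [ 0.2098 -0.0667  0.1245] -0.12 len 118 rows rot 0.0 q6 7.0
```

Call:
move_arm:
  moves:
    - [0.035,-0.011,0,-0.02]
    - [0.07,-0.022,0,-0.04]
    - [0.105,-0.033,0,-0.06]
    - [0.14,-0.044,0,-0.08]
    - [0.175,-0.055,0,-0.1]
    - [0.2098,-0.0667,0,-0.12]
    - [0.2098,-0.0667,0.03,-0.12]
    - [0.2098,-0.0667,0.06,-0.12]
    - [0.2098,-0.0667,0.09,-0.12]
    - [0.2098,-0.0667,0.105,-0.12]
    - [0.2098,-0.0667,0.105,-0.12]
    - [0.2098,-0.0667,0.105,-0.12]

```text
clock: 21.9
eef_pos: [455.1, 110.4, 123.9]
eef_rot: [-3.141, 0.0, 1.679]
wrist_force: [-0.3, 0.2, -1.9]
finger_gap: 5.7
finger_force: 25.0
```

Call:
move_arm:
  moves:
    - [0,0,0.006,0]
    - [0,0,0.01,0]
    - [0,0,0.013,0]
    - [0,0,0.014,0]
    - [0,0,0.014,0]
    - [0,0,0.014,0]

```text
clock: 22.5
eef_pos: [455.0, 110.3, 110.1]
eef_rot: [3.141, -0.0, 1.679]
wrist_force: [0.2, -0.0, -1.3]
finger_gap: 5.6
finger_force: 25.0
```

Call:
move_arm:
  moves:
    - [0,0,0.001,0]
    - [0,0,0.0015,0]
    - [0,0,0.0015,0]
    - [0,0,0.0015,0]

```text
clock: 22.9
eef_pos: [455.2, 110.5, 109.2]
eef_rot: [3.14, -0.0, 1.679]
wrist_force: [-1.8, 1.5, 6.7]
finger_gap: 5.6
finger_force: 25.0
```

Call:
move_arm:
  moves:
    - [0,0,-0.0005,0]
    - [0,0,-0.0005,0]
    - [0,0,-0.0005,0]
    - [0,0,-0.0005,0]
    - [0,0,-0.04,0]
    - [0,0,-0.08,0]
    - [0,0,-0.12,0]
    - [0,0,-0.13,0]
    - [0,0,-0.13,0]
    - [0,0,-0.13,0]
  jaw: 0.05

```text
clock: 23.9
eef_pos: [454.4, 110.3, 237.0]
eef_rot: [-3.14, 0.0, 1.679]
wrist_force: [1.2, -0.3, -0.9]
finger_gap: 49.9
finger_force: 0.0
```

Run:
```python
from tabs import *; from go import plan
tabs(110,140,350,540,50,290,("side",),"d")
c,P=cam("side"); Z=P[...,2]
q=(Z>136)&(Z<147)&(abs(P[...,0]-420)<35)&(abs(P[...,1]-350)<35); rect(P,q,"bar side")
c,P=cam("top"); Z=P[...,2]
q=(Z>136)&(Z<147)&(abs(P[...,0]-420)<35)&(abs(P[...,1]-350)<35); rect(P,q,"bar top")
plan((420.7,350.4,237,226.6),(420.7,350.4,117,226.6))
```

```text
side [224. 214.] mean [439.3 247.5 123.3] rect 441.0 249.3 wh [10, 47] maxz 134.6 yaw 96.4
side [242. 227.] mean [447.3 174.3 123.5] rect 447.5 176.6 wh [10, 47] maxz 134.2 yaw 96.2
side [260. 239.] mean [453.9 109.9 122.8] rect 454.8 110.5 wh [11, 44] maxz 135.6 yaw 96.8
bar side ctr [422.5 349.3] size [14.1 45.3] long axis deg 44.44 z 142.7 70
bar top ctr [419.6 350.5] size [13.3 43. ] long axis deg 47.66 z 141.7 59
t 24.05 at [454.4 110.3 237. ] yaw 96.2 gap 50.2
(420.7, 350.4, 237, 226.6) -> [ 0.2424 -0.0077  0.    ] -2.276 len 243 rows rot 15.2 q6 -97.0
(420.7, 350.4, 117, 226.6) -> [ 0.2424 -0.0077  0.12  ] -2.276 len 120 rows rot 0.0 q6 -97.0
```

View pics/d_side.png

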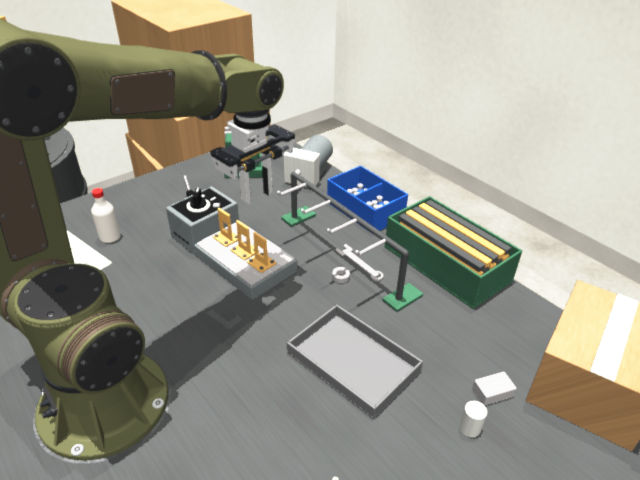

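The picture shows all three brackets upright on the plate at (224,225), (243,240) and (262,252), and the rail is empty. Now for the selector.

Call:
move_arm:
  moves:
    - [0.022,-0.001,0,-0.14]
    - [0.044,-0.002,0,-0.28]
    - [0.066,-0.002,0,-0.42]
    - [0.088,-0.003,0,-0.56]
    - [0.11,-0.004,0,-0.7]
    - [0.132,-0.004,0,-0.84]
    - [0.154,-0.005,0,-0.98]
    - [0.176,-0.006,0,-1.12]
    - [0.2,-0.006,0,-1.26]
    - [0.22,-0.007,0,-1.4]
    - [0.2424,-0.0077,0,-1.54]
    - [0.2424,-0.0077,0,-1.68]

```text
clock: 25.25
eef_pos: [420.3, 352.2, 237.0]
eef_rot: [-3.141, -0.002, -2.917]
wrist_force: [0.4, 0.1, -0.3]
finger_gap: 50.0
finger_force: 0.0
```

Call:
move_arm:
  moves:
    - [0,0,0,-0.14]
    - [0,0,0,-0.28]
    - [0,0,0,-0.42]
    - [0,0,0,-0.56]
    - [0,0,0,-0.596]
    - [0,0,0,-0.596]
    - [0,0,0,-0.596]
    - [0,0,0,-0.596]

```text
clock: 26.05
eef_pos: [421.0, 350.5, 238.1]
eef_rot: [3.141, -0.001, -2.33]
wrist_force: [-0.2, -0.2, -0.2]
finger_gap: 50.3
finger_force: 0.0
```

Run:
```python
from go import plan
plan((420.7,350.4,117,226.6))
```

```text
t 26.05 at [421.  350.5 238.1] yaw -133.5 gap 50.3
(420.7, 350.4, 117, 226.6) -> [0.0003 0.0002 0.1211] -0.001 len 121 rows rot 0.0 q6 263.0
```

Call:
move_arm:
  moves:
    - [0,0,0.035,0]
    - [0,0,0.07,0]
    - [0,0,0.1,0]
    - [0,0,0.115,0]
    - [0,0,0.121,0]
    - [0,0,0.121,0]
    - [0,0,0.121,0]

```text
clock: 26.75
eef_pos: [421.5, 350.8, 118.4]
eef_rot: [-3.141, 0.001, -2.329]
wrist_force: [-0.5, 0.8, 0.2]
finger_gap: 49.9
finger_force: 0.0
```

Call:
move_arm:
  moves:
    - [0,0,0,0]
    - [0,0,0,0]
    - [0,0,0,0]
    - [0,0,0,0]
    - [0,0,0,0]
    - [0,0,0,0]
  jaw: 0.0
  squeeze: 20

```text
clock: 27.35
eef_pos: [421.5, 350.1, 117.6]
eef_rot: [-3.141, 0.0, -2.329]
wrist_force: [3.2, -4.1, 1.5]
finger_gap: 13.6
finger_force: 20.0
```

Call:
move_arm:
  moves:
    - [0,0,0,0.13]
    - [0,0,0,0.26]
    - [0,0,0,0.39]
    - [0,0,0,0.52]
    - [0,0,0,0.65]
    - [0,0,0,0.78]
    - [0,0,0,0.91]
    - [0,0,0,1.04]
    - [0,0,0,1.17]
    - [0,0,0,1.3]
    - [0,0,0,1.4]
    - [0,0,0,1.4]

```text
clock: 28.55
eef_pos: [421.5, 350.5, 117.6]
eef_rot: [3.141, 0.001, 2.553]
wrist_force: [3.9, -0.7, 0.2]
finger_gap: 13.9
finger_force: 20.0
```

Call:
move_arm:
  moves:
    - [0,0,0,0]
    - [0,0,0,0]
    - [0,0,0,0]
    - [0,0,0,0]
    - [0,0,0,0]
    - [0,0,0,0]
    - [0,0,0,0]
    - [0,0,0,0]
    - [0,0,0,0]
    - [0,0,0,0]
    - [0,0,0,0]
    - [0,0,0,0]
  jaw: 0.05

```text
clock: 29.75
eef_pos: [421.1, 350.5, 117.4]
eef_rot: [-3.142, -0.0, 2.555]
wrist_force: [0.3, -0.3, -0.3]
finger_gap: 50.1
finger_force: 0.0
```

Call:
move_arm:
  moves:
    - [0,0,0,0]
    - [0,0,0,0]
    - [0,0,0,0]
    - [0,0,0,0]
    - [0,0,0,0]
    - [0,0,0,0]
    - [0,0,0,0]
    - [0,0,0,0]
    - [0,0,0,0]
    - [0,0,0,0]
    - [0,0,0,0]
    - [0,0,0,0]

```text
clock: 30.95
eef_pos: [421.1, 350.5, 117.4]
eef_rot: [-3.142, -0.0, 2.555]
wrist_force: [-0.2, -0.1, 0.1]
finger_gap: 49.9
finger_force: 0.0
```

Call:
move_arm:
  moves:
    - [0,0,0,0]
    - [0,0,0,0]
    - [0,0,0,0]
    - [0,0,0,0]
    - [0,0,0,0]
    - [0,0,0,0]
  jaw: 0.0

```text
clock: 31.55
eef_pos: [421.2, 350.6, 117.4]
eef_rot: [3.141, 0.0, 2.555]
wrist_force: [2.3, 1.9, -1.4]
finger_gap: 14.2
finger_force: 20.0
```

Call:
move_arm:
  moves:
    - [0,0,0,-0.13]
    - [0,0,0,-0.26]
    - [0,0,0,-0.39]
    - [0,0,0,-0.52]
    - [0,0,0,-0.65]
    - [0,0,0,-0.78]
    - [0,0,0,-0.91]
    - [0,0,0,-1.04]
    - [0,0,0,-1.17]
    - [0,0,0,-1.3]
    - [0,0,0,-1.4]
    - [0,0,0,-1.4]

```text
clock: 32.75
eef_pos: [421.3, 349.9, 117.5]
eef_rot: [-3.141, -0.001, -2.327]
wrist_force: [1.3, -5.6, 1.2]
finger_gap: 13.9
finger_force: 20.0
```

Call:
move_arm:
  moves:
    - [0,0,0,0]
    - [0,0,0,0]
    - [0,0,0,0]
    - [0,0,0,0]
    - [0,0,-0.04,0]
    - [0,0,-0.08,0]
    - [0,0,-0.11,0]
    - [0,0,-0.12,0]
    - [0,0,-0.12,0]
    - [0,0,-0.12,0]
  jaw: 0.04

```text
clock: 33.75
eef_pos: [420.7, 350.2, 235.7]
eef_rot: [3.141, -0.002, -2.328]
wrist_force: [-1.1, -0.4, 0.5]
finger_gap: 39.8
finger_force: 0.0
```

Run:
```python
from tabs import *; from go import plan
tabs(110,140,350,540,50,290,("side",))
for n in("side","top"):
    c,P=cam(n); Z=P[...,2]
    q=(Z>136)&(Z<147)&(abs(P[...,0]-420)<35)&(abs(P[...,1]-350)<35); rect(P,q,"bar "+n)
v,u=np.mgrid[0:480,0:640]; f=c["frame"].astype(int)
box=(u>330)&(u<500)&(v>220)&(v<350)
rect(P,box&(Z>10)&(Z<50)&(P[...,1]>-420)&(P[...,0]<570),"tote rim")
rect(P,box&(Z>0)&(Z<15)&(f.min(2)>100),"tote floor")
plan((455.2,110.3,237,96.2),(455.2,110.3,109.5,96.2))
```

```text
side [224. 214.] mean [439.4 247.8 123.3] rect 440.1 248.5 wh [11, 49] maxz 134.7 yaw 96.5
side [242. 227.] mean [447.1 175.6 123.5] rect 448.0 176.6 wh [10, 49] maxz 133.7 yaw 97.2
side [260. 239.] mean [454.  109.7 123. ] rect 454.5 112.1 wh [10, 46] maxz 134.0 yaw 97.0
bar side ctr [421.9 349.4] size [15.  45.6] long axis deg 48.96 z 142.6 66Traceback (most recent call last):
  File "<stdin>", line 5, in <module>
  File "m.py", line 3, in rect
    n,l,st,ce=cv2.connectedComponentsWithStats(m.astype(np.uint8)); i=1+st[1:,4].argmax(); q=P[l==i]
                                                                        ~~~~~~~~~~~~~~~^^
ValueError: attempt to get argmax of an empty sequence
```

```bash
cat > tote.py <<'E'
from tabs import *
def tote():
    c,P=cam("top"); Z=P[...,2]; v,u=np.mgrid[0:480,0:640]; f=c["frame"].astype(int)
    box=(P[...,0]>330)&(P[...,0]<570)&(P[...,1]<-60)&(P[...,1]>-420)
    rect(P,box&(Z>10)&(Z<50),"tote rim")
    rect(P,box&(Z>0)&(Z<15)&(f.min(2)>100),"tote floor")
E
python3 - <<'E'
from tote import *; from go import plan
tote()
plan((455.2,110.3,237,96.2),(455.2,110.3,109.5,96.2))
E
```

```text
tote rim ctr [ 468.5 -275.3] size [161.8 245.3] long axis deg 97.68 z 30.5 831
tote floor ctr [ 471.1 -278.2] size [148.7 228.4] long axis deg 97.68 z 5.4 3290
t 33.95 at [420.8 350.3 236.2] yaw -133.4 gap 40.0
(455.2, 110.3, 237, 96.2) -> [ 0.1507 -0.1899 -0.0008] 2.276 len 242 rows rot 15.2 q6 367.0
(455.2, 110.3, 109.5, 96.2) -> [ 0.1507 -0.1899  0.1267] 2.276 len 128 rows rot 0.0 q6 367.0
```

The tote has been knocked aside. It was at (452,-232) and is now near (470,-277), still at 97.7°. Fetching the nearest bracket.

Call:
move_arm:
  moves:
    - [0.014,-0.017,0,0.14]
    - [0.028,-0.035,0,0.28]
    - [0.042,-0.052,0,0.42]
    - [0.055,-0.07,0,0.56]
    - [0.069,-0.087,0,0.7]
    - [0.083,-0.105,0,0.84]
    - [0.097,-0.122,0,0.98]
    - [0.11,-0.14,0,1.12]
    - [0.124,-0.157,0,1.26]
    - [0.138,-0.174,0,1.4]
    - [0.1507,-0.1899,0,1.54]
    - [0.1507,-0.1899,0,1.68]

```text
clock: 35.15
eef_pos: [455.6, 108.8, 236.9]
eef_rot: [-3.141, -0.0, 2.267]
wrist_force: [0.1, 0.6, 0.2]
finger_gap: 40.3
finger_force: 0.0
```

Call:
move_arm:
  moves:
    - [0,0,0,0.14]
    - [0,0,0,0.28]
    - [0,0,0,0.42]
    - [0,0,0,0.56]
    - [0,0,0,0.596]
    - [0,0,0,0.596]
    - [0,0,0,0.596]
    - [0,0,0,0.596]

```text
clock: 35.95
eef_pos: [455.4, 110.5, 237.2]
eef_rot: [-3.141, 0.0, 1.68]
wrist_force: [0.3, 0.2, 0.1]
finger_gap: 40.2
finger_force: 0.0
```

Run:
```python
from go import plan
plan((455.2,110.3,108,96.2))
```

```text
t 35.95 at [455.4 110.5 237.2] yaw 96.3 gap 40.2
(455.2, 110.3, 108, 96.2) -> [-0.0002 -0.0002  0.1292] 0.001 len 129 rows rot 0.0 q6 7.0
```

Call:
move_arm:
  moves:
    - [0,0,0.035,0]
    - [0,0,0.07,0]
    - [0,0,0.1,0]
    - [0,0,0.12,0]
    - [0,0,0.129,0]
    - [0,0,0.129,0]
    - [0,0,0.129,0]

```text
clock: 36.65
eef_pos: [456.0, 110.6, 109.4]
eef_rot: [3.14, -0.0, 1.679]
wrist_force: [-0.3, 0.3, 0.2]
finger_gap: 40.0
finger_force: 0.0
```

Call:
move_arm:
  moves:
    - [0,0,0,0]
    - [0,0,0,0]
    - [0,0,0,0]
    - [0,0,0,0]
    - [0,0,0,0]
    - [0,0,0,0]
  jaw: 0.0
  squeeze: 25

```text
clock: 37.25
eef_pos: [455.4, 110.5, 108.5]
eef_rot: [-3.141, 0.0, 1.679]
wrist_force: [0.0, -0.1, 0.5]
finger_gap: 5.9
finger_force: 25.0
```

Call:
move_arm:
  moves:
    - [0,0,-0.01,0]
    - [0,0,-0.03,0]
    - [0,0,-0.06,0]
    - [0,0,-0.09,0]
    - [0,0,-0.11,0]
    - [0,0,-0.11,0]
    - [0,0,-0.11,0]
    - [0,0,-0.11,0]

```text
clock: 38.05
eef_pos: [455.0, 110.5, 217.2]
eef_rot: [-3.14, 0.0, 1.679]
wrist_force: [0.6, 0.2, -1.1]
finger_gap: 5.7
finger_force: 25.0
```

Run:
```python
from tote import *; from go import plan
tote()
plan((480,-347,217,97.7),(480,-347,69,97.7))
```

```text
tote rim ctr [ 473.1 -278.6] size [171.6 247.5] long axis deg 97.49 z 30.2 830
tote floor ctr [ 471.1 -278.2] size [149.5 229. ] long axis deg 97.34 z 5.6 3239
t 38.1 at [455.  110.4 217.2] yaw 96.2 gap 5.8
(480, -347, 217, 97.7) -> [-4.575e-01 -2.450e-02  2.000e-04] -0.026 len 458 rows rot 0.2 q6 -44.0
(480, -347, 69, 97.7) -> [-0.4575 -0.0245  0.1482] -0.026 len 148 rows rot 0.0 q6 -44.0
```

Call:
move_arm:
  moves:
    - [-0.03,-0.002,0,0]
    - [-0.075,-0.004,0,0]
    - [-0.12,-0.006,0,0]
    - [-0.165,-0.009,0,0]
    - [-0.21,-0.011,0,-0.01]
    - [-0.255,-0.014,0,-0.01]
    - [-0.3,-0.016,0,-0.01]
    - [-0.345,-0.018,0,-0.02]
    - [-0.39,-0.021,0,-0.02]
    - [-0.43,-0.023,0,-0.026]
    - [-0.4557,-0.0247,0,-0.026]
    - [-0.4557,-0.0247,0,-0.026]

```text
clock: 39.3
eef_pos: [479.2, -347.8, 216.5]
eef_rot: [-3.14, -0.002, 1.702]
wrist_force: [-0.8, 0.4, -1.8]
finger_gap: 6.2
finger_force: 25.0
```

Call:
move_arm:
  moves:
    - [0,0,0.03,0]
    - [0,0,0.065,0]
    - [0,0,0.1,0]
    - [0,0,0.125,0]
    - [0,0,0.135,0]
    - [0,0,0.135,0]
    - [0,0,0.135,0]

```text
clock: 40.0
eef_pos: [480.5, -345.3, 84.6]
eef_rot: [3.141, 0.001, 1.705]
wrist_force: [0.4, 0.3, -1.3]
finger_gap: 5.7
finger_force: 25.0
```

Run:
```python
from go import plan
plan((479.9,-345.2,68.5,97.7))
```

```text
t 40.0 at [ 480.5 -345.3   84.6] yaw 97.7 gap 5.7
(479.9, -345.2, 68.5, 97.7) -> [ 0.0001 -0.0006  0.0161] -0.0 len 16 rows rot 0.0 q6 -43.0
```

Call:
move_arm:
  moves:
    - [0,0,0.006,0]
    - [0,0,0.01,0]
    - [0,0,0.013,0]
    - [0,0,0.014,0]
    - [0,0,0.014,0]
    - [0,0,0.014,0]

```text
clock: 40.6
eef_pos: [480.1, -345.3, 69.6]
eef_rot: [3.141, 0.0, 1.705]
wrist_force: [-0.3, -0.7, -0.7]
finger_gap: 5.7
finger_force: 25.0
```

Call:
move_arm:
  moves:
    - [0,0,0.001,0]
    - [0,0,0.001,0]
    - [0,0,0.001,0]

```text
clock: 40.9
eef_pos: [480.1, -345.2, 68.5]
eef_rot: [3.141, 0.0, 1.705]
wrist_force: [0.1, 0.7, -1.7]
finger_gap: 5.9
finger_force: 25.0
```

Call:
move_arm:
  moves:
    - [0,0,0.001,0]
    - [0,0,0.001,0]
    - [0,0,0.001,0]

```text
clock: 41.2
eef_pos: [480.2, -345.4, 68.5]
eef_rot: [3.141, 0.001, 1.705]
wrist_force: [-4.5, 2.7, 8.9]
finger_gap: 5.8
finger_force: 25.0
```

Contact. Release and rise.

Call:
move_arm:
  moves:
    - [0,0,-0.0005,0]
    - [0,0,-0.0005,0]
    - [0,0,-0.0005,0]
    - [0,0,-0.0005,0]
    - [0,0,-0.04,0]
    - [0,0,-0.08,0]
    - [0,0,-0.12,0]
    - [0,0,-0.15,0]
    - [0,0,-0.15,0]
    - [0,0,-0.15,0]
  jaw: 0.04

```text
clock: 42.2
eef_pos: [480.0, -345.2, 217.3]
eef_rot: [3.141, 0.0, 1.705]
wrist_force: [0.2, -0.1, -1.3]
finger_gap: 40.1
finger_force: 0.0
```

Run:
```python
from tote import *; from go import plan
tabs(65,100,380,560,-420,-150,("side",))
plan((447.8,180,218,96.2),(447.8,180,108,96.2))
```

```text
side [404. 364.] mean [ 478.7 -344.1   80.9] rect 481.0 -343.0 wh [12, 45] maxz 93.7 yaw 97.7
t 42.25 at [ 479.8 -344.9  216.3] yaw 97.7 gap 39.9
(447.8, 180, 218, 96.2) -> [ 0.5245  0.0385 -0.0017] 0.026 len 526 rows rot 0.2 q6 16.0
(447.8, 180, 108, 96.2) -> [0.5245 0.0385 0.1083] 0.026 len 110 rows rot 0.0 q6 16.0
```

Call:
move_arm:
  moves:
    - [0.045,0.0033,0,0]
    - [0.09,0.0066,0,0]
    - [0.135,0.01,0,0.01]
    - [0.18,0.0132,0,0.01]
    - [0.225,0.0165,0,0.01]
    - [0.27,0.02,0,0.01]
    - [0.315,0.0231,0,0.02]
    - [0.36,0.0264,0,0.02]
    - [0.405,0.03,0,0.026]
    - [0.45,0.033,0,0.026]
    - [0.495,0.0363,0,0.026]
    - [0.5245,0.0385,0,0.026]

```text
clock: 43.45
eef_pos: [447.0, 182.1, 216.0]
eef_rot: [-3.139, 0.0, 1.68]
wrist_force: [0.4, 0.5, 0.2]
finger_gap: 40.0
finger_force: 0.0
```

Call:
move_arm:
  moves:
    - [0,0,0,0]
    - [0,0,0,0]
    - [0,0,0,0]
    - [0,0,0.035,0]
    - [0,0,0.07,0]
    - [0,0,0.095,0]
    - [0,0,0.108,0]
    - [0,0,0.108,0]
    - [0,0,0.108,0]

```text
clock: 44.35
eef_pos: [448.7, 179.5, 110.4]
eef_rot: [3.141, -0.0, 1.678]
wrist_force: [-0.3, -0.3, 0.8]
finger_gap: 40.0
finger_force: 0.0
```

Call:
move_arm:
  moves:
    - [0,0,0,0]
    - [0,0,0,0]
    - [0,0,0,0]
    - [0,0,0,0]
    - [0,0,0,0]
    - [0,0,0,0]
  jaw: 0.0

```text
clock: 44.95
eef_pos: [448.1, 179.8, 109.6]
eef_rot: [-3.142, -0.0, 1.679]
wrist_force: [-0.7, -0.7, 1.7]
finger_gap: 5.9
finger_force: 25.0
```

Call:
move_arm:
  moves:
    - [0,0,-0.01,0]
    - [0,0,-0.03,0]
    - [0,0,-0.06,0]
    - [0,0,-0.09,0]
    - [0,0,-0.11,0]
    - [0,0,-0.11,0]
    - [0,0,-0.11,0]
    - [0,0,-0.11,0]

```text
clock: 45.75
eef_pos: [447.6, 179.6, 218.2]
eef_rot: [-3.14, 0.0, 1.679]
wrist_force: [-0.1, 0.1, -1.3]
finger_gap: 6.0
finger_force: 25.0
```

Run:
```python
from tote import *; from go import plan
tote()
plan((470.8,-277.8,217,97.7))
```

```text
tote rim ctr [ 470.8 -276.2] size [166.4 243. ] long axis deg 97.55 z 30.6 820
tote floor ctr [ 470.9 -278.3] size [148.8 228.4] long axis deg 97.59 z 5.6 2992
t 45.8 at [447.7 179.6 218.2] yaw 96.2 gap 5.9
(470.8, -277.8, 217, 97.7) -> [-0.4572 -0.0263  0.0012] -0.026 len 458 rows rot 0.2 q6 -38.0
```

Call:
move_arm:
  moves:
    - [-0.03,-0.002,0,0]
    - [-0.075,-0.004,0,0]
    - [-0.12,-0.007,0,0]
    - [-0.165,-0.01,0,0]
    - [-0.21,-0.012,0,-0.01]
    - [-0.255,-0.015,0,-0.01]
    - [-0.3,-0.017,0,-0.01]
    - [-0.345,-0.02,0,-0.02]
    - [-0.39,-0.0225,0,-0.02]
    - [-0.43,-0.025,0,-0.026]
    - [-0.4572,-0.0263,0,-0.026]
    - [-0.4572,-0.0263,0,-0.026]

```text
clock: 47.0
eef_pos: [470.6, -280.3, 217.8]
eef_rot: [-3.14, -0.001, 1.702]
wrist_force: [-0.3, 1.1, -1.3]
finger_gap: 5.7
finger_force: 25.0
```

Call:
move_arm:
  moves:
    - [0,0,0,0]
    - [0,0,0.03,0]
    - [0,0,0.065,0]
    - [0,0,0.1,0]
    - [0,0,0.125,0]
    - [0,0,0.14,0]
    - [0,0,0.145,0]
    - [0,0,0.147,0]
    - [0,0,0.147,0]
    - [0,0,0.147,0]

```text
clock: 48.0
eef_pos: [471.7, -277.6, 73.4]
eef_rot: [3.141, 0.001, 1.705]
wrist_force: [-1.1, 0.4, -1.0]
finger_gap: 5.6
finger_force: 25.0
```

Call:
move_arm:
  moves:
    - [0,0,0.001,0]
    - [0,0,0.0015,0]
    - [0,0,0.0015,0]

```text
clock: 48.3
eef_pos: [471.3, -277.7, 71.1]
eef_rot: [3.141, 0.0, 1.705]
wrist_force: [-0.2, 0.5, -2.1]
finger_gap: 6.1
finger_force: 25.0
```

Call:
move_arm:
  moves:
    - [0,0,0.001,0]
    - [0,0,0.0018,0]
    - [0,0,0.0018,0]
    - [0,0,0.0018,0]

```text
clock: 48.7
eef_pos: [471.4, -277.7, 69.6]
eef_rot: [3.141, 0.0, 1.705]
wrist_force: [-3.0, 1.1, 5.1]
finger_gap: 5.8
finger_force: 25.0
```

Call:
move_arm:
  moves:
    - [0,0,0,0]
    - [0,0,0,0]
    - [0,0,0,0]
    - [0,0,0,0]
    - [0,0,-0.04,0]
    - [0,0,-0.08,0]
    - [0,0,-0.12,0]
    - [0,0,-0.15,0]
    - [0,0,-0.15,0]
    - [0,0,-0.15,0]
  jaw: 0.04

```text
clock: 49.7
eef_pos: [471.2, -277.6, 219.0]
eef_rot: [3.141, 0.0, 1.705]
wrist_force: [0.1, -0.0, -1.1]
finger_gap: 40.2
finger_force: 0.0
```

Run:
```python
from tote import *; from go import plan
tabs(65,100,380,560,-420,-150,("side",))
tabs(110,140,350,540,50,290,("side",))
plan((440.3,249.6,218,96.2))
```

```text
side [378. 347.] mean [ 470.6 -281.1   80.6] rect 471.2 -279.6 wh [10, 45] maxz 95.2 yaw 98.2
side [404. 364.] mean [ 478.7 -344.1   80.9] rect 479.4 -343.3 wh [10, 45] maxz 95.2 yaw 98.7
side [224. 215.] mean [439.4 248.1 122.8] rect 440.4 248.9 wh [10, 46] maxz 135.5 yaw 96.7
t 49.8 at [ 470.9 -277.4  217.8] yaw 97.7 gap 40.1
(440.3, 249.6, 218, 96.2) -> [ 5.263e-01  4.010e-02 -2.000e-04] 0.026 len 528 rows rot 0.2 q6 23.0
```

Call:
move_arm:
  moves:
    - [0.045,0.0034,0,0]
    - [0.09,0.0068,0,0]
    - [0.135,0.0103,0,0.01]
    - [0.18,0.0137,0,0.01]
    - [0.225,0.0171,0,0.01]
    - [0.27,0.0205,0,0.01]
    - [0.315,0.024,0,0.02]
    - [0.36,0.0274,0,0.02]
    - [0.405,0.0308,0,0.026]
    - [0.45,0.0342,0,0.026]
    - [0.495,0.0377,0,0.026]
    - [0.5263,0.0401,0,0.026]

```text
clock: 51.0
eef_pos: [439.7, 251.7, 217.8]
eef_rot: [-3.14, 0.001, 1.68]
wrist_force: [-0.5, -0.1, 0.2]
finger_gap: 40.3
finger_force: 0.0
```

Call:
move_arm:
  moves:
    - [0,0,0,0]
    - [0,0,0,0]
    - [0,0,0,0]
    - [0,0,0.035,0]
    - [0,0,0.07,0]
    - [0,0,0.095,0]
    - [0,0,0.109,0]
    - [0,0,0.109,0]
    - [0,0,0.109,0]

```text
clock: 51.9
eef_pos: [441.1, 248.7, 110.7]
eef_rot: [3.141, -0.0, 1.678]
wrist_force: [0.4, 0.2, 0.5]
finger_gap: 39.8
finger_force: 0.0
```

Call:
move_arm:
  moves:
    - [0,0,0,0]
    - [0,0,0,0]
    - [0,0,0,0]
    - [0,0,0,0]
    - [0,0,0,0]
    - [0,0,0,0]
  jaw: 0.0

```text
clock: 52.5
eef_pos: [440.7, 249.3, 110.2]
eef_rot: [-3.142, 0.0, 1.679]
wrist_force: [-0.4, -1.3, 1.9]
finger_gap: 5.8
finger_force: 25.0
```

Call:
move_arm:
  moves:
    - [0,0,-0.01,0]
    - [0,0,-0.03,0]
    - [0,0,-0.06,0]
    - [0,0,-0.09,0]
    - [0,0,-0.11,0]
    - [0,0,-0.11,0]
    - [0,0,-0.11,0]
    - [0,0,-0.11,0]

```text
clock: 53.3
eef_pos: [440.2, 249.1, 218.8]
eef_rot: [-3.14, 0.001, 1.679]
wrist_force: [-0.1, -0.1, -1.0]
finger_gap: 5.5
finger_force: 25.0
```

Run:
```python
from tote import *; from go import plan
tote()
plan((461.7,-210.4,217,97.7))
```

```text
tote rim ctr [ 470.5 -275.7] size [166.8 243.7] long axis deg 97.49 z 31.0 798
tote floor ctr [ 471.2 -279. ] size [149.6 230. ] long axis deg 97.84 z 5.8 2766
t 53.35 at [440.3 249.1 218.8] yaw 96.2 gap 5.9
(461.7, -210.4, 217, 97.7) -> [-0.4592 -0.0282  0.0018] -0.026 len 460 rows rot 0.2 q6 -32.0
```

Call:
move_arm:
  moves:
    - [-0.03,-0.002,0,0]
    - [-0.075,-0.0045,0,0]
    - [-0.12,-0.0073,0,0]
    - [-0.165,-0.01,0,0]
    - [-0.21,-0.013,0,-0.01]
    - [-0.255,-0.0156,0,-0.01]
    - [-0.3,-0.0184,0,-0.01]
    - [-0.345,-0.0212,0,-0.02]
    - [-0.39,-0.024,0,-0.02]
    - [-0.43,-0.0264,0,-0.026]
    - [-0.4592,-0.0282,0,-0.026]
    - [-0.4592,-0.0282,0,-0.026]

```text
clock: 54.55
eef_pos: [461.6, -213.0, 218.8]
eef_rot: [-3.14, -0.001, 1.702]
wrist_force: [0.4, -0.2, -1.1]
finger_gap: 5.7
finger_force: 25.0
```

Call:
move_arm:
  moves:
    - [0,0,0,0]
    - [0,0,0.03,0]
    - [0,0,0.065,0]
    - [0,0,0.1,0]
    - [0,0,0.125,0]
    - [0,0,0.14,0]
    - [0,0,0.146,0]
    - [0,0,0.148,0]
    - [0,0,0.148,0]
    - [0,0,0.148,0]

```text
clock: 55.55
eef_pos: [462.6, -210.2, 73.0]
eef_rot: [3.14, 0.001, 1.705]
wrist_force: [0.4, 0.2, -1.0]
finger_gap: 5.9
finger_force: 25.0
```

Call:
move_arm:
  moves:
    - [0,0,0.001,0]
    - [0,0,0.0015,0]
    - [0,0,0.0015,0]

```text
clock: 55.85
eef_pos: [462.2, -210.3, 70.8]
eef_rot: [3.141, 0.0, 1.705]
wrist_force: [0.4, 0.1, -0.9]
finger_gap: 5.8
finger_force: 25.0
```

Call:
move_arm:
  moves:
    - [0,0,0.001,0]
    - [0,0,0.0012,0]
    - [0,0,0.0012,0]
    - [0,0,0.0012,0]

```text
clock: 56.25
eef_pos: [462.4, -210.4, 70.3]
eef_rot: [3.141, 0.0, 1.705]
wrist_force: [-3.2, 0.8, 9.8]
finger_gap: 5.4
finger_force: 25.0
```

Call:
move_arm:
  moves:
    - [0,0,0,0]
    - [0,0,0,0]
    - [0,0,0,0]
    - [0,0,0,0]
    - [0,0,-0.04,0]
    - [0,0,-0.08,0]
    - [0,0,-0.12,0]
    - [0,0,-0.16,0]
    - [0,0,-0.16,0]
    - [0,0,-0.16,0]
  jaw: 0.04

```text
clock: 57.25
eef_pos: [462.2, -210.3, 229.5]
eef_rot: [3.141, 0.001, 1.705]
wrist_force: [-0.0, -0.3, 0.2]
finger_gap: 40.2
finger_force: 0.0
```

Run:
```python
from tote import *
tabs(65,100,380,560,-420,-150,("side",),"e")
tote()
for n in("side","top"):
    c,P=cam(n); Z=P[...,2]
    q=(Z>136)&(Z<147)&(abs(P[...,0]-420)<35)&(abs(P[...,1]-350)<35); rect(P,q,"bar "+n)
```

```text
side [351. 329.] mean [ 461.1 -210.4   81.1] rect 462.1 -209.6 wh [10, 45] maxz 94.8 yaw 98.3
side [378. 347.] mean [ 470.6 -281.2   81. ] rect 472.1 -279.5 wh [11, 45] maxz 94.3 yaw 98.6
side [404. 364.] mean [ 478.9 -343.7   80.6] rect 480.5 -342.8 wh [10, 44] maxz 93.6 yaw 98.2
tote rim ctr [ 452.9 -377.8] size [ 93.4 195.3] long axis deg 150.87 z 31.3 286
tote floor ctr [ 445.1 -346.7] size [79.5 99.2] long axis deg 98.16 z 5.5 467
bar side ctr [421.1 347.4] size [15.5 43.3] long axis deg 46.82 z 143.7 69
bar top ctr [419.4 350.8] size [13.4 44.5] long axis deg 48.8 z 141.9 60
```

View pics/e_side.png

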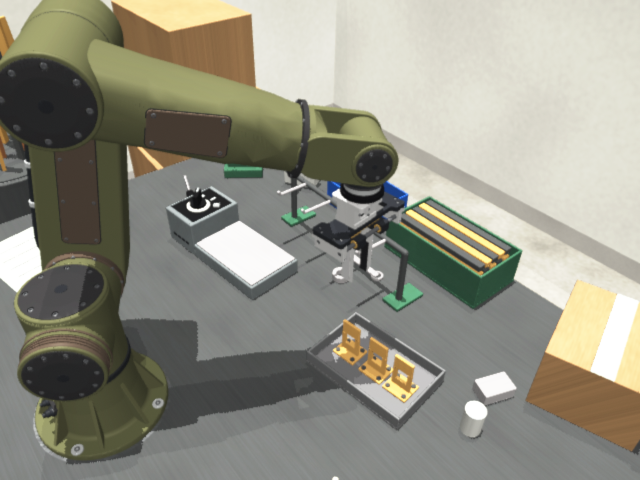

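The picture shows all three brackets upright in the tote at (351,345), (378,362) and (404,380), and the plate is empty. The selector bar is at about 47° world, which is off. The arm is clear of everything, so I'm handing in.

```bash
python3 -c "
from cell import manip
print(manip.sign_off())"
```

```text
the job is handed in; nothing more can be done
None
```

I handed the job in at about 57 s of the 210 s: the selector was turned off, all three brackets were stood on the plate, held at full for over 2 s and turned back to off, and they now stand upright in the tote; the hand-in returned no verdict.

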